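# Make up a bone kit and a suture kit

### The job

Make up two instrument kits from the stock lying between the two trays: the rongeur with one black handle and the osteotome (slim steel chisel) go in the blue tray, the needle holder with gold finger rings and the blue skin marker go in the green tray. In each tray the bulkier instrument (rongeur, needle holder) lies in the wide lane and the slim one (osteotome, marker) in the narrow lane, each flat on the tray floor, along its lane and wholly inside it. Complete the blue kit before the green kit is complete, and leave the all-steel rongeur and the plain ring forceps where they lie.

Things in the scene. Friction and masses are not known exactly. Their poses are not given: they have to be found in the camera images.
- blue_tray: Blue tray, for the bone kit, fixed, 214 x 162 mm, walls 4 mm thick, 13 mm high; floor 4 mm above the bench. A white 4 mm divider (top 9 mm above the bench) along its x parts two lanes, each 206 mm long: in the tray's frame a wide one (84 mm) centred at y = +35 mm and a narrow one (66 mm) centred at y = -44 mm. Origin: centre of the underside; z up. Either end may face the robot.
- green_tray: Green tray, for the suture kit, fixed, 214 x 162 mm, walls 4 mm thick, 13 mm high; floor 4 mm above the bench. A white 4 mm divider (top 9 mm above the bench) along its x parts two lanes, each 206 mm long: in the tray's frame a wide one (84 mm) centred at y = +35 mm and a narrow one (66 mm) centred at y = -44 mm. Origin: centre of the underside; z up. Either end may face the robot.
- black_rongeur: Rongeur (double-handled bone nipper, rigid) with one black and one steel handle, 181 mm long, 40 mm wide at most, 14 mm thick, 0.12 kg. Origin: middle of its length and width, at the underside; its length is along its y, z up. Handles towards -y (y = -90 to +31 mm), slim jaws towards +y. Grip across both handles near y = -10 mm, where it is at most 40 mm wide.
- marker: Blue pen (skin marker) with a white end, 133 mm long, 11 mm thick, 14 g, round. Origin: middle of its length and width, at the underside; its length is along its y, z up. It may roll about its length. Grip across it at the middle.
- needle_holder: Needle holder: scissor-shaped steel instrument with two gold finger rings, rigid, 160 mm long, 60 mm wide over the rings, 6 mm thick, 45 g. Origin: middle of its length and width, at the underside; its length is along its y, z up. Rings towards -y (y = -80 to -46 mm), jaws towards +y. Grip across both shanks at y = +15 mm, where it is 10 to 22 mm wide; fingertips about 2 mm above what it lies on.
- osteotome: Osteotome: straight slim steel chisel lying between the trays, 175 mm long, 11 mm wide, 10 mm thick, 70 g; handle at one half, flat blade at the other. Origin: middle of its length and width, at the underside; its length is along its y, z up. It may roll a little about its length. Grip across it at the middle.
- steel_rongeur: All-steel rongeur, like the other but without a black handle, 171 x 40 x 14 mm; belongs to no kit, stays where it lies. Origin: middle of its length and width, at the underside; its length is along its y, z up. 
- plain_forceps: Ring forceps with plain steel finger rings, like the needle holder but without gold, 150 x 60 x 6 mm; belongs to no kit, stays where it lies. Origin: middle of its length and width, at the underside; its length is along its y, z up. 
Mind the look-alikes: they are no part of the job. What is shaped like the needle_holder but red is not meant.

How it is judged:
By the outcome, as a careful person would: the job done as asked, in the order asked, and still so for the second after the job is handed in, with the robot touching nothing.
It also fails if it takes over 112 s, if anything falls off the work surface, if the arm or the gripper's body presses on something with over 40 N, if the wrist force passes 120 N, or if a joint passes its speed limit or range.

### The arm

A 7-joint arm with a two-finger parallel gripper is mounted at the origin on a cart in front of the work surface, level with it; the furniture and walls round the work are solid. World frame = base frame: x ahead of the robot, y to its left, z up, the work surface at z = 0. Lengths are in m, angles in rad, forces in N, time in s.
With the tool pointing down it reaches from about 0.4 to 0.9 m from the base axis. Payload 5.5 kg.
Tool frame: the origin (TCP) lies between the finger pads; the fingertips stand 17 mm ahead of it and the grasp point (between the pads) lies 2 mm behind it (robot.tcp_to_tips is the distance from the TCP to the fingertips, in m); z points along the fingers, y is the line along which they close (so a half turn about z gives the same grasp; the last joint's range is limited). The gripper opens to 85 mm and grips with 20 to 120 N. Pads are 22 mm wide; open, the fingers measure 114 mm over their backs; the gripper's body (76 mm by 85 mm) begins 54 mm behind the grasp point. The pads swing forward as they close: fully open they stand 13 mm farther back than shut.
Start: joints at [1.449, 0.501, -0.427, 1.55, 0.221, 1.138, -0.21], TCP at [0.244, -0.602, 0.248] pointing down, gripper open.
Joint ranges: [-2.88, 2.88], [-0.31, 2.03], [-1.54, 1.56], [0.2, 2.42], [-1.41, 4.55], [0.19, 2.02], [-2.57, 2.57]. Speed limits (rad/s): [2.57, 2.57, 3.14, 3.14, 3.14, 3.14, 3.14].

### API

Orientations are given as a 3x3 rotation matrix whose columns are the frame's x, y, z axes.
In Python, from rig import status, vision, robot gives the robot as it stands.
- The arm moves only by the tool servo_tool, never from a script. Its argument "steps" is a list of rows, each a list of 4 numbers: the shift along the tool's x, y, z in mm, then the turn about the tool's z in degrees. A call has 1 to 10 rows; each row is the pose to reach, as a shift and turn from the pose commanded when the call began, along the tool's axes at that moment; what a row does not reach only later rows make up. A row lasts 1/12 s, in which the tool goes at most 41.7 mm and 7.16 degrees, less where a joint would pass 70% of its speed; a pose out of reach is approached as far as the arm can. A call with a gripper value outside its range is refused whole. "fingers" is the closure, from 0 (fully open) to 1 (shut), set as the call begins (left out, the last holds). The fingers move at their own pace and stop on an object; the grip force is fixed at half the most. Time passes only in rows, so rows that repeat a pose let the fingers close. It gives the time, the measured TCP pose, the force, the opening and the grip force at its end, in the units of the state.
- status.get_state(): the state, without advancing time (a new reading comes with each control period).
- vision.grab_frame(name): name is "scene" or "top" or "wrist"; returns a dict with "color" (400x640x3 uint8, red, green, blue), "fx", "fy", "cx", "cy" (pixels), "R" (3x3) and "t" (3): a world point X has camera coordinates R X + t; the wrist camera has in their place "mount" (4x4, takes a point from camera to tool coordinates, whose origin is the TCP and whose axes are the flange's). Camera axes: x right, y down, z forward; pixel columns grow to the right and rows downward; lengths in m; the calibration is good to about 2 mm. A picture is of the moment at which its call begins: read the wrist's pose just before it. There is no depth.
- robot.hand_in(): hands the job in; it is judged then, once.
The state is a dict: "t": time; "q": joint angles; "dq": joint speeds; "joint_torque": joint torques, N m; "tcp_pos": TCP position; "tcp_rot": TCP orientation; "wrist_force": force on the tool from outside, world axes, zero at the start; "moment": the same for the moment, N m; "width": opening from 0.0 (shut) to 1.0 (fully open); "finger_force": force on a finger pad.
Only numpy, scipy, OpenCV 4.12 (cv2) and the standard library are available. Lean on these libraries where they do the work, as an engineer would, in place of code of your own. Each camera call takes 0.05 s, during which the arm holds its last target. There are 200 camera calls.

## Working session

There is one attempt and no reset: what is moved stays moved. The work goes in short steps, Python scripts to look and compute and a tool call to move; the robot and the scene stay as the last step left them, time stands still between calls to the robot, and variables do not carry over. Pictures are saved under pics/ and viewed, at most 16 in all, crops included, and the job is handed in when it is done.

Besides the shell and the picture viewer there is one more tool, called as name(argument=value, ...), one argument or row to a line, values as JSON. servo_tool: Moves the arm, as the interface text tells. Its arguments: {"type":"object","properties":{"steps":{"type":"array"},"fingers":{"type":"number"}},"required":["steps"]}

```bash
ls; mkdir -p pics
python3 - <<'E'
from rig import status, vision, robot
import cv2,numpy as np,pickle
s=status.get_state();print(s['t'],s['tcp_pos'],s['tcp_rot'],s['width'],robot.tcp_to_tips)
fr={}
for n in("scene","top","wrist"):
    f=vision.grab_frame(n);fr[n]=f;cv2.imwrite(f"pics/{n}0.png",f["color"][:,:,::-1])
    print(n,{k:np.round(v,4).tolist() for k,v in f.items() if k!="color"})
pickle.dump((s,fr),open("f0.pkl","wb"))
E
```

```text
pics
0.0 [ 0.2437322  -0.60185255  0.24724273] [[ 9.26816016e-01  3.75515122e-01 -6.82078375e-04]
 [ 3.75515735e-01 -9.26814146e-01  1.86339970e-03]
 [ 6.75748792e-05 -1.98315985e-03 -9.99998031e-01]] 0.9996960218933191 0.017
scene {'fx': 448.7857, 'fy': 448.7857, 'cx': 315.1082, 'cy': 198.9785, 'R': [[-0.7679, -0.6405, -0.0033], [-0.4026, 0.4867, -0.7753], [0.4982, -0.594, -0.6316]], 't': [0.3058, 0.345, 0.8676]}
top {'fx': 441.0771, 'fy': 441.0771, 'cx': 319.8319, 'cy': 201.4886, 'R': [[-0.0124, -0.9999, 0.0118], [-0.9969, 0.0115, -0.0774], [0.0773, -0.0128, -0.9969]], 't': [-0.1738, 0.5516, 1.5244]}
wrist {'fx': 300.9165, 'fy': 300.9165, 'cx': 314.4968, 'cy': 201.1902, 'mount': [[0.0008, -0.9663, -0.2573, 0.0651], [1.0, 0.0008, 0.0003, -0.001], [-0.0001, -0.2573, 0.9663, -0.1261], [0.0, 0.0, 0.0, 1.0]]}
```

View pics/top0.png

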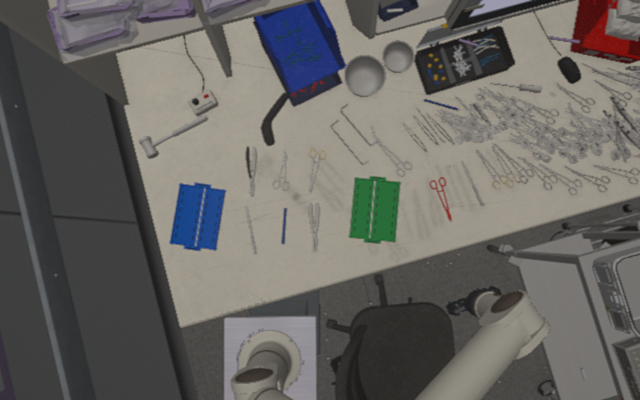

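View pics/scene0.png

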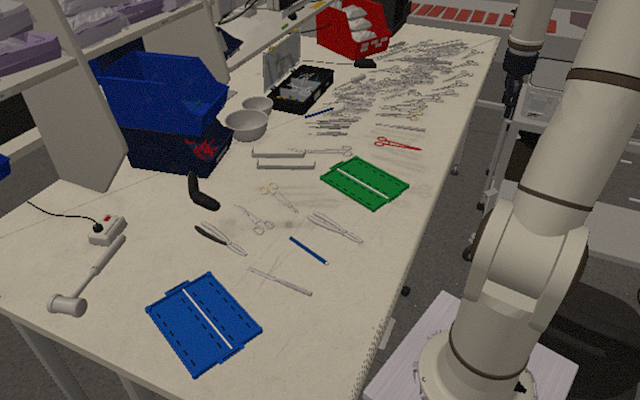

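The top view shows these lookalike candidates: rongeurs at black (251,170) and steel (315,226); ring instruments at plain (282,171), gold (316,168) and red (440,198); slim ones at osteotome (251,230) and marker (284,225), plus another blue pen at (440,104). By the description I choose 251,170, 251,230, 316,168 and 284,225. I'll check these in a close crop.

```bash
cat > h.py <<'E'
import numpy as np,cv2,pickle
from rig import status,vision,robot
def cam(f,s=None):
    """camera centre, rotation cam->world"""
    if "R" in f: return -np.array(f["R"]).T@np.array(f["t"]),np.array(f["R"]).T
    M=np.array(f["mount"]);Rt=np.array(s["tcp_rot"])
    return np.array(s["tcp_pos"])+Rt@M[:3,3],Rt@M[:3,:3]
def ray(f,uv,z,s=None):
    c,R=cam(f,s);uv=np.atleast_2d(np.asarray(uv,float))
    d=np.c_[(uv[:,0]-f["cx"])/f["fx"],(uv[:,1]-f["cy"])/f["fy"],np.ones(len(uv))]@R.T
    return c+d*((z-c[2])/d[:,2])[:,None]
def proj(f,X,s=None):
    c,R=cam(f,s);p=(np.atleast_2d(X)-c)@R
    return np.c_[p[:,0]/p[:,2]*f["fx"]+f["cx"],p[:,1]/p[:,2]*f["fy"]+f["cy"]]
def rect(f,x0,x1,y0,y1,z=0.0,ppm=1000,s=None):
    """bird's-eye picture: row down = -x, column right = -y"""
    W=np.array([[x1,y1,z],[x1,y0,z],[x0,y0,z],[x0,y1,z]])
    w,h=int((y1-y0)*ppm),int((x1-x0)*ppm)
    H=cv2.getPerspectiveTransform(proj(f,W,s).astype(np.float32),np.float32([[0,0],[w,0],[w,h],[0,h]]))
    return cv2.warpPerspective(f["color"],H,(w,h))
E
python3 - <<'E'
from h import *
s,fr=pickle.load(open("f0.pkl","rb"));f=fr["top"]
for n,p in dict(br=(251,170),pf=(282,171),nh=(316,168),os=(251,230),mk=(284,225),sr=(315,226),blue=(199,216),green=(376,210)).items(): print(n,ray(f,p,0.005)[0].round(3))
im=f["color"][140:265,165:410];cv2.imwrite("pics/c1.png",cv2.resize(im,None,fx=3.2,fy=3.2,interpolation=2)[:,:,::-1])
E
```

```text
br [0.666 0.063 0.005]
pf [ 0.661 -0.047  0.005]
nh [ 0.671 -0.168  0.005]
os [0.453 0.063 0.005]
mk [ 0.469 -0.053  0.005]
sr [ 0.464 -0.162  0.005]
blue [0.504 0.246 0.005]
green [ 0.518 -0.379  0.005]
```

View pics/c1.png

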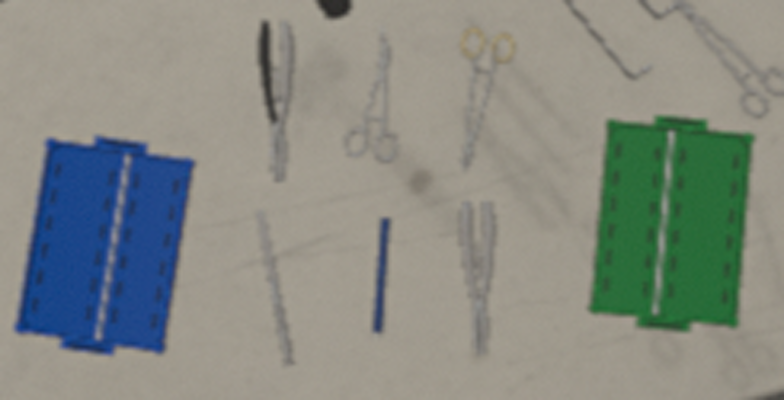

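The crop confirms it. The black-handled rongeur has its handles up at crop (277,22) and its jaw tip at (280,181). The gold needle holder has rings at (473,42) and (503,47) and its tip at (466,168). The osteotome runs (261,212)-(290,364) and the marker (386,218)-(378,332). The wide lane is on the left in the blue tray and on the right in the green one.

```bash
cat >> h.py <<'E'
def go(x,y,z,psi,s=None):
    """rows for servo_tool from measured pose to TCP x,y,z(m) and tool-x yaw psi (deg, mod 180)"""
    s=s or status.get_state();R=np.array(s["tcp_rot"]);d=R.T@(np.array([x,y,z])-s["tcp_pos"])*1000
    c=np.degrees(np.arctan2(R[1,0],R[0,0]));t=(c-psi+90)%180-90
    print("t",round(s["t"],2),"q",np.round(s["q"],2)[[0,6]],"yaw %.1f"%c,"ROW",d.round(0),round(t,1))
E
python3 - <<'E'
from h import *
s,fr=pickle.load(open("f0.pkl","rb"));f=fr["top"]
def w(p,z): return ray(f,np.array(p)/3.2+[165,140],z)
for n,p,z in [("br",[(277,22),(280,181)],.007),("nh",[(488,29),(466,168)],.003),("os",[(261,212),(290,364)],.006),("mk",[(386,218),(378,332)],.006),("bdiv",[(127,155),(98,338)],.009),("gdiv",[(671,133),(656,314)],.009),("bcor",[(47,142),(193,160),(163,352),(17,330)],.013),("gcor",[(608,122),(752,137),(737,326),(592,311)],.013)]:
    P=w(p,z);d=P[0]-P[-1] if len(p)==2 else P[0]+P[1]-P[2]-P[3]
    print(n,P[:,:2].round(3).tolist(),"mid",P.mean(0).round(3),"len",np.linalg.norm(d).round(3),"yaw",np.degrees(np.arctan2(d[1],d[0])).round(1))
go(.62,.066,.25,0)
E
```

```text
br [[0.749, 0.061], [0.571, 0.057]] mid [0.66  0.059 0.007] len 0.178 yaw 1.0
nh [[0.74, -0.175], [0.583, -0.148]] mid [ 0.661 -0.161  0.003] len 0.158 yaw -9.6
os [[0.537, 0.079], [0.37, 0.047]] mid [0.453 0.063 0.006] len 0.17 yaw 10.8
mk [[0.529, -0.059], [0.403, -0.05]] mid [ 0.466 -0.055  0.006] len 0.126 yaw -4.4
bdiv [[0.601, 0.226], [0.401, 0.256]] mid [0.501 0.241 0.009] len 0.203 yaw -8.5
gdiv [[0.619, -0.376], [0.419, -0.356]] mid [ 0.519 -0.366  0.009] len 0.201 yaw -6.0
bcor [[0.616, 0.313], [0.595, 0.152], [0.385, 0.184], [0.411, 0.343]] mid [0.502 0.248 0.013] len 0.42 yaw -8.5
gcor [[0.632, -0.306], [0.613, -0.466], [0.405, -0.444], [0.423, -0.285]] mid [ 0.518 -0.375  0.013] len 0.419 yaw -6.0
t 0.15 q [ 1.45 -0.21] yaw 22.0 ROW [ 599. -478.   -2.] 22.0
```

servo_tool(
  steps=[
    [640, -461, 0, 21],
    [640, -461, 0, 21],
    [640, -461, 0, 21],
    [640, -461, 0, 21],
    [640, -461, 0, 21],
    [640, -461, 0, 21],
    [640, -461, 0, 21],
    [640, -461, 0, 21],
    [640, -461, 0, 21],
    [640, -461, 0, 21],
  ],
)

```text
t: 0.98
tcp_pos: [0.4665, -0.248, 0.2483]
tcp_rot: [[1.0, 0.018, -0.0], [0.018, -1.0, -0.0], [-0.0, 0.0, -1.0]]
wrist_force: [0.5, -0.1, 0.5]
width: 1.003
finger_force: 0.0
```

```bash
python3 -c "
from h import *
go(.667,.06,.2,1)"
```

```text
t 0.98 q [ 0.89 -1.27] yaw 1.0 ROW [ 206. -304.   48.] 0.0
```

servo_tool(
  steps=[
    [206, -304, 48, 0],
    [206, -304, 48, 0],
    [206, -304, 48, 0],
    [206, -304, 48, 0],
    [206, -304, 48, 0],
    [206, -304, 48, 0],
    [206, -304, 48, 0],
    [206, -304, 48, 0],
    [206, -304, 48, 0],
    [206, -304, 48, 0],
  ],
)

```text
t: 1.82
tcp_pos: [0.6675, 0.0686, 0.199]
tcp_rot: [[1.0, 0.028, -0.0], [0.028, -1.0, 0.007], [0.0, -0.007, -1.0]]
wrist_force: [-0.6, 1.2, 1.0]
width: 1.0
finger_force: 0.0
```

```bash
cat >> h.py <<'E'
def look(name,save=None):
    s=status.get_state();f=vision.grab_frame("wrist");pickle.dump((s,f),open(name+".pkl","wb"))
    cv2.imwrite(f"pics/{name}.png",f["color"][:,:,::-1]);return s,f
E
python3 -c "
from h import *
s,f=look('w1');go(.667,.06,.2,1,s)"
```

```text
t 1.82 q [ 0.25 -1.94] yaw 1.6 ROW [-1.  9. -1.] 0.6
```

View pics/w1.png

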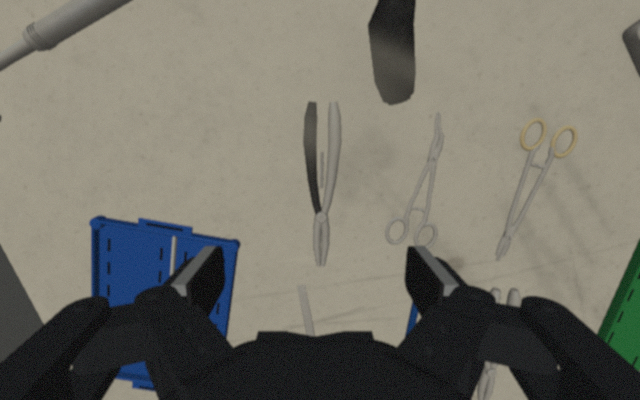

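The wrist view shows the rongeur handles' ends at (312,102) and (335,103) and its jaw tip at (321,266). The needle holder has rings at (533,135) and (564,142) and its tip at (500,260).

Run:
```python
from h import *
s,f=pickle.load(open('w1.pkl','rb'))
for p in [(323.5,102),(321,266)],[(551,119),(500,260)],[(307,150),(340,150)]:
    P=ray(f,p,.007,s);d=P[0]-P[1];print(P.round(4).tolist(),P.mean(0).round(4),np.linalg.norm(d).round(3),np.degrees(np.arctan2(d[1],d[0])).round(1))
go(.667,.06,.1,1)
```

```text
[[0.7509, 0.0643, 0.007], [0.57, 0.0605, 0.007]] [0.6605 0.0624 0.007 ] 0.181 1.2
[[0.7412, -0.1669, 0.007], [0.5843, -0.1446, 0.007]] [ 0.6627 -0.1557  0.007 ] 0.158 -8.1
[[0.7027, 0.0798, 0.007], [0.7037, 0.0453, 0.007]] [0.7032 0.0625 0.007 ] 0.035 91.7
t 1.87 q [ 0.26 -1.94] yaw 1.5 ROW [ 1.  5. 99.] 0.5
```

servo_tool(
  steps=[
    [3, 3, 100, 0],
    [3, 3, 100, 0],
    [3, 3, 100, 0],
    [3, 3, 100, 0],
    [3, 3, 100, 0],
  ],
)

```text
t: 2.28
tcp_pos: [0.6684, 0.0536, 0.0994]
tcp_rot: [[1.0, 0.017, -0.003], [0.017, -1.0, -0.001], [-0.003, 0.001, -1.0]]
wrist_force: [0.2, 0.7, 0.3]
width: 1.001
finger_force: 0.0
```

```bash
python3 -c "
from h import *
go(.670,.062,.022,1.2)"
```

```text
t 2.28 q [ 0.24 -1.98] yaw 1.0 ROW [ 2. -8. 77.] -0.2
```

servo_tool(
  steps=[
    [2, -8, 30, 0],
    [2, -8, 50, 0],
    [2, -8, 70, 0],
    [2, -8, 77, 0],
    [2, -8, 77, 0],
    [2, -8, 77, 0],
  ],
)

```text
t: 2.78
tcp_pos: [0.6726, 0.0629, 0.0253]
tcp_rot: [[1.0, 0.018, 0.002], [0.018, -1.0, 0.0], [0.003, -0.0, -1.0]]
wrist_force: [0.1, 0.2, 0.3]
width: 0.999
finger_force: 0.0
```

servo_tool(
  steps=[
    [0, 0, 0, 0],
    [0, 0, 0, 0],
    [0, 0, 0, 0],
    [0, 0, 0, 0],
    [0, 0, 0, 0],
    [0, 0, 0, 0],
    [0, 0, 0, 0],
    [0, 0, 0, 0],
  ],
  fingers=1,
)

```text
t: 3.45
tcp_pos: [0.6719, 0.0629, 0.0245]
tcp_rot: [[1.0, 0.018, 0.001], [0.018, -1.0, -0.0], [0.001, 0.0, -1.0]]
wrist_force: [-1.6, -1.1, 4.5]
width: 0.319
finger_force: 57.7
```

servo_tool(
  steps=[
    [0, 0, -25, 0],
    [0, 0, -60, 0],
    [0, 0, -90, 0],
    [-150, -220, -90, 9.5],
    [-150, -220, -90, 9.5],
    [-150, -220, -90, 9.5],
    [-150, -220, -90, 9.5],
    [-150, -220, -90, 9.5],
    [-150, -220, -90, 9.5],
    [-150, -220, -90, 9.5],
  ],
)

```text
t: 4.28
tcp_pos: [0.5119, 0.2869, 0.1137]
tcp_rot: [[0.99, -0.139, -0.002], [-0.139, -0.99, 0.004], [-0.003, -0.003, -1.0]]
wrist_force: [-0.3, 0.8, -2.0]
width: 0.316
finger_force: 57.6
```

```bash
python3 -c "
from h import *
s,f=look('w2');go(.518,.281,.06,-8.5,s)"
```

```text
t 4.28 q [-0.18 -2.55] yaw -8.0 ROW [ 7.  5. 54.] 0.5
```

View pics/w2.png

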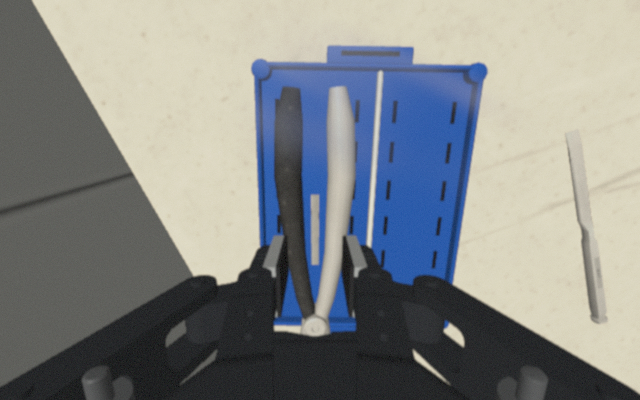

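The wrist view shows the tray's far corners at (262,68) and (478,72) and the divider's far end at (380,72). The rongeur is held over the wide lane, handles away. The osteotome runs (573,133)-(600,320). Joint 7 is near its limit at -2.55.

Run:
```python
from h import *
s,f=pickle.load(open('w2.pkl','rb'))
P=ray(f,[(258,65),(483,67),(380,72),(372,245)],.011,s);print(P.round(4).tolist(),np.linalg.norm(P[0]-P[1]))
d=P[2]-P[3];print("div yaw",np.degrees(np.arctan2(d[1],d[0])))
a=np.radians(-8.5);u=np.array([np.cos(a),np.sin(a)]);v=np.array([-u[1],u[0]])
print("centre",(P[0,:2]+P[1,:2])/2-.107*u)
P=ray(f,[(573,133),(600,320)],.006,s);d=P[0]-P[1];print(P.round(4).tolist(),P.mean(0),np.linalg.norm(d),np.degrees(np.arctan2(d[1],d[0])))
# handle ends of held tool at its height
P=ray(f,[(290,88),(339,88)],.105,s);print("handles",P.round(3).tolist())
go(.518,.281,.06,-6.5)
```

```text
[[0.6189, 0.3132, 0.011], [0.5957, 0.1572, 0.011], [0.6025, 0.2289, 0.011], [0.4722, 0.2462, 0.011]] 0.1577541854385418
div yaw -7.578208680974017
centre [0.50148449 0.25100191]
[[0.5401, 0.0871, 0.006], [0.3697, 0.0498, 0.006]] [0.45491104 0.06842797 0.006     ] 0.17439094701461333 12.3536217005823
handles [[0.591, 0.287, 0.105], [0.588, 0.267, 0.105]]
t 4.33 q [-0.18 -2.54] yaw -7.8 ROW [ 8.  7. 54.] -1.3
```

servo_tool(
  steps=[
    [7, 4, 20, -1],
    [7, 4, 40, -1],
    [7, 4, 54, -1],
    [7, 4, 54, -1],
    [7, 4, 54, -1],
  ],
)

```text
t: 4.75
tcp_pos: [0.5231, 0.2747, 0.0587]
tcp_rot: [[0.992, -0.13, -0.002], [-0.13, -0.992, -0.001], [-0.001, 0.001, -1.0]]
wrist_force: [0.5, -0.1, -1.5]
width: 0.318
finger_force: 57.6
```

```bash
python3 -c "
from h import *
go(.5175,.283,.0285,-7.5)"
```

```text
t 4.75 q [-0.2  -2.54] yaw -7.5 ROW [-7. -8. 30.] 0.0
```

servo_tool(
  steps=[
    [-6, -8, 0, 0],
    [-6, -8, 15, 0],
    [-6, -8, 25, 0],
    [-6, -8, 29, 0],
    [-6, -8, 29, 0],
    [-6, -8, 29, 0],
  ],
)

```text
t: 5.25
tcp_pos: [0.5189, 0.2836, 0.0305]
tcp_rot: [[0.991, -0.13, -0.0], [-0.13, -0.991, -0.0], [-0.0, 0.0, -1.0]]
wrist_force: [0.0, -0.3, -1.1]
width: 0.319
finger_force: 57.6
```

servo_tool(
  steps=[
    [0, 0, 2, 0],
    [0, 0, 2, 0],
    [0, 0, 2, 0],
    [0, 0, 2, 0],
  ],
)

```text
t: 5.58
tcp_pos: [0.5191, 0.284, 0.0287]
tcp_rot: [[0.992, -0.13, 0.001], [-0.13, -0.992, 0.0], [0.001, -0.0, -1.0]]
wrist_force: [-0.2, -0.1, 0.6]
width: 0.321
finger_force: 57.9
```

servo_tool(
  steps=[
    [0, 0, 0, 0],
    [0, 0, 0, 0],
    [0, 0, 0, 0],
    [0, 0, 0, 0],
    [0, 0, -30, 0],
    [0, 0, -70, 0],
    [0, 0, -110, 0],
    [0, 0, -120, 0],
    [0, 0, -120, 0],
    [0, 0, -120, 0],
  ],
  fingers=0.5,
)

```text
t: 6.42
tcp_pos: [0.5192, 0.284, 0.1492]
tcp_rot: [[0.992, -0.13, 0.002], [-0.13, -0.992, 0.001], [0.002, -0.001, -1.0]]
wrist_force: [-0.1, -0.0, -0.2]
width: 0.502
finger_force: 0.0
```

```bash
python3 -c "
from h import *
go(.455,.0665,.15,11.6)
go(.4995,.2065,.06,-8.2)
s,f=look('w3')"
```

```text
t 6.42 q [-0.21 -2.47] yaw -7.5 ROW [-35. 224.  -1.] -19.1
t 6.42 q [-0.21 -2.47] yaw -7.5 ROW [-10.  79.  89.] 0.7
```

View pics/w3.png

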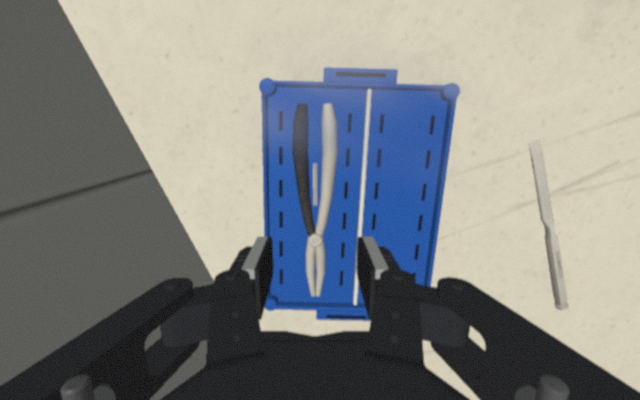

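The rongeur lies well inside the wide lane, with its handles at (300,105) and (329,105) and its tip at (316,296). The osteotome runs (536,142)-(561,307).

Run:
```python
from h import *
s,f=pickle.load(open('w3.pkl','rb'))
P=ray(f,[(536,142),(561,307)],.006,s);d=P[0]-P[1];m=P.mean(0);print(m,np.linalg.norm(d),np.degrees(np.arctan2(d[1],d[0])))
P=ray(f,[(264,83),(457,87),(369,90),(356,304)],.011,s);d=P[2]-P[3];print(P.round(4).tolist(),"div yaw",np.degrees(np.arctan2(d[1],d[0])))
go(m[0],m[1],.09,11.8)
```

```text
[0.45522511 0.06838158 0.006     ] 0.17484373610399548 11.458428317463111
[[0.6191, 0.314, 0.011], [0.5955, 0.1565, 0.011], [0.6025, 0.2287, 0.011], [0.4033, 0.2583, 0.011]] div yaw -8.46064671586114
t 6.47 q [-0.21 -2.47] yaw -7.5 ROW [-35. 221.  58.] -19.3
```

servo_tool(
  steps=[
    [-35, 221, 58, -19],
    [-35, 221, 58, -19],
    [-35, 221, 58, -19],
    [-35, 221, 58, -19],
    [-35, 221, 58, -19],
    [-35, 221, 58, -19],
    [-35, 221, 58, -19],
    [-35, 221, 58, -19],
    [-35, 221, 58, -19],
    [-35, 221, 58, -19],
  ],
  fingers=0.3,
)

```text
t: 7.3
tcp_pos: [0.4556, 0.071, 0.0902]
tcp_rot: [[0.979, 0.202, 0.0], [0.202, -0.979, 0.001], [0.0, -0.001, -1.0]]
wrist_force: [0.1, 0.1, -0.6]
width: 0.701
finger_force: 0.0
```

```bash
python3 -c "
from h import *
go(.455,.0675,.0225,11.6)"
```

```text
t 7.3 q [ 0.2  -1.87] yaw 11.7 ROW [-1.  3. 68.] 0.1
```

servo_tool(
  steps=[
    [-1, 2, 25, 0],
    [-1, 2, 45, 0],
    [-1, 2, 62, 0],
    [-1, 2, 70, 0],
    [-1, 2, 70, 0],
    [-1, 2, 70, 0],
  ],
)

```text
t: 7.8
tcp_pos: [0.4548, 0.0683, 0.0203]
tcp_rot: [[0.979, 0.202, -0.0], [0.202, -0.979, 0.0], [-0.0, -0.001, -1.0]]
wrist_force: [-0.5, -0.1, 0.6]
width: 0.699
finger_force: 0.0
```

servo_tool(
  steps=[
    [0, 0, 0, 0],
    [0, 0, 0, 0],
    [0, 0, 0, 0],
    [0, 0, 0, 0],
    [0, 0, 0, 0],
    [0, 0, 0, 0],
    [0, 0, 0, 0],
    [0, 0, 0, 0],
  ],
  fingers=1,
)

```text
t: 8.47
tcp_pos: [0.4553, 0.0672, 0.0211]
tcp_rot: [[0.98, 0.2, 0.001], [0.2, -0.98, -0.0], [0.001, 0.0, -1.0]]
wrist_force: [-2.0, -0.3, 5.2]
width: 0.078
finger_force: 58.8
```

servo_tool(
  steps=[
    [0, 0, -20, 0],
    [0, 0, -50, 0],
    [0, 0, -70, 0],
    [0, 0, -70, 0],
    [0, 0, -70, 0],
  ],
)

```text
t: 8.88
tcp_pos: [0.4559, 0.0669, 0.0915]
tcp_rot: [[0.98, 0.2, 0.003], [0.2, -0.98, -0.0], [0.003, 0.001, -1.0]]
wrist_force: [0.7, -0.4, -1.3]
width: 0.078
finger_force: 58.7
```

```bash
python3 -c "
from h import *
go(.495,.2075,.09,-8)"
```

```text
t 8.88 q [ 0.21 -1.87] yaw 11.5 ROW [  66. -130.    2.] 19.5
```

servo_tool(
  steps=[
    [66, -130, 0, 19],
    [66, -130, 0, 19],
    [66, -130, 0, 19],
    [66, -130, 0, 19],
    [66, -130, 0, 19],
    [66, -130, 0, 19],
    [66, -130, 0, 19],
    [66, -130, 0, 19],
  ],
)

```text
t: 9.55
tcp_pos: [0.4926, 0.2057, 0.0893]
tcp_rot: [[0.991, -0.131, -0.002], [-0.131, -0.991, -0.002], [-0.002, 0.002, -1.0]]
wrist_force: [-0.4, 0.4, -0.4]
width: 0.078
finger_force: 58.8
```

```bash
python3 -c "
from h import *
go(.495,.2065,.0255,-8)
look('w4')"
```

```text
t 9.55 q [-0.12 -2.41] yaw -7.5 ROW [ 2. -1. 64.] 0.5
```

View pics/w4.png

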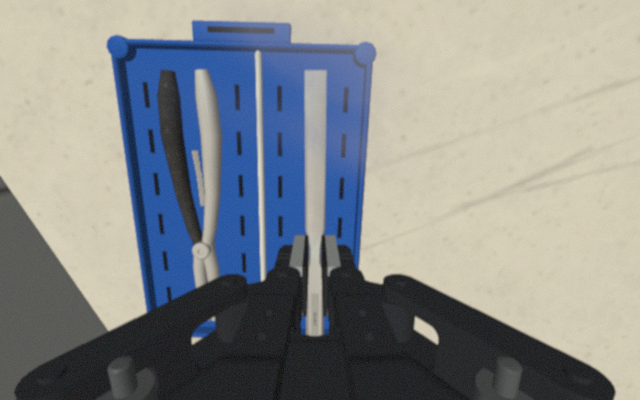

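The osteotome is held straight over the narrow lane, blade end at (315,72) and handle end at (315,333). I'll lower it.

servo_tool(
  steps=[
    [1, -1, 30, 0.5],
    [1, -1, 50, 0.5],
    [1, -1, 60, 0.5],
    [1, -1, 64, 0.5],
    [1, -1, 64, 0.5],
    [1, -1, 64, 0.5],
  ],
)

```text
t: 10.1
tcp_pos: [0.4949, 0.2082, 0.0267]
tcp_rot: [[0.99, -0.139, 0.0], [-0.139, -0.99, 0.0], [0.0, -0.0, -1.0]]
wrist_force: [0.9, -0.1, -0.4]
width: 0.081
finger_force: 58.8
```

servo_tool(
  steps=[
    [0, 0, 0, 0],
    [0, 0, 0, 0],
    [0, 0, 0, 0],
    [0, 0, 0, 0],
    [0, 0, -30, 0],
    [0, 0, -70, 0],
    [0, 0, -110, 0],
    [0, 0, -120, 0],
    [0, 0, -120, 0],
    [0, 0, -120, 0],
  ],
  fingers=0.75,
)

```text
t: 10.93
tcp_pos: [0.495, 0.2085, 0.1469]
tcp_rot: [[0.99, -0.139, 0.002], [-0.139, -0.99, 0.0], [0.002, -0.0, -1.0]]
wrist_force: [0.6, -0.8, 0.4]
width: 0.252
finger_force: 0.0
```

```bash
python3 -c "
from h import *
go(.667,-.150,.12,-9)
look('w5')"
```

```text
t 10.93 q [-0.09 -2.37] yaw -8.0 ROW [220. 331.  27.] 1.0
```

View pics/w5.png

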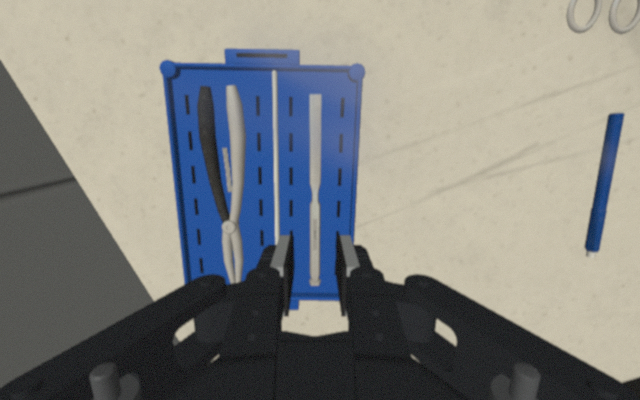

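The blue kit is complete: the osteotome lies (316,95)-(315,286) in the narrow lane. The marker is next, at (616,114)-(590,253).

Run:
```python
from h import *
s,f=pickle.load(open('w5.pkl','rb'))
P=ray(f,[(616,114),(590,254)],.006,s);d=P[0]-P[1];m=P.mean(0);print(m,np.linalg.norm(d),np.degrees(np.arctan2(d[1],d[0])))
go(m[0],m[1]+.0,.12,-3)
```

```text
[ 0.46508578 -0.0499101   0.006     ] 0.12968112234291973 -4.338562897770392
t 10.98 q [-0.09 -2.37] yaw -8.0 ROW [  7. 259.  26.] -5.0
```

servo_tool(
  steps=[
    [6, 259, 26, -4],
    [6, 259, 26, -4],
    [6, 259, 26, -4],
    [6, 259, 26, -4],
    [6, 259, 26, -4],
    [6, 259, 26, -4],
    [6, 259, 26, -4],
    [6, 259, 26, -4],
    [6, 259, 26, -4],
    [6, 259, 26, -4],
  ],
  fingers=0.4,
)

```text
t: 11.82
tcp_pos: [0.4642, -0.0472, 0.1195]
tcp_rot: [[0.998, -0.067, -0.002], [-0.067, -0.998, 0.001], [-0.002, -0.001, -1.0]]
wrist_force: [-0.1, 0.9, 0.6]
width: 0.603
finger_force: 0.0
```

Run:
```python
from h import *
s,f=look('w6')
hsv=cv2.cvtColor(f["color"],cv2.COLOR_RGB2HSV)
m=cv2.inRange(hsv,(100,90,30),(130,255,255))
for c in cv2.findContours(m,0,2)[0]:
    if cv2.contourArea(c)>150:
        P=ray(f,c[:,0,:],.006,s)[:,:2]*1000;print(c[:,0].min(0),c[:,0].max(0),[np.round(a,1) for a in cv2.minAreaRect(P.astype(np.float32))])
go(.465,-.05,.02,-4.5)
```

```text
[314 156] [325 269] [array([452.5, -49.7]), array([ 9.3, 98.6]), np.float64(86.2)]
[ 0 39] [ 65 307] [array([487.2, 181. ]), array([ 56.5, 224.1]), np.float64(71.0)]
t 11.87 q [ 0.38 -1.78] yaw -3.8 ROW [  1.   3. 100.] 0.7
```

View pics/w6.png

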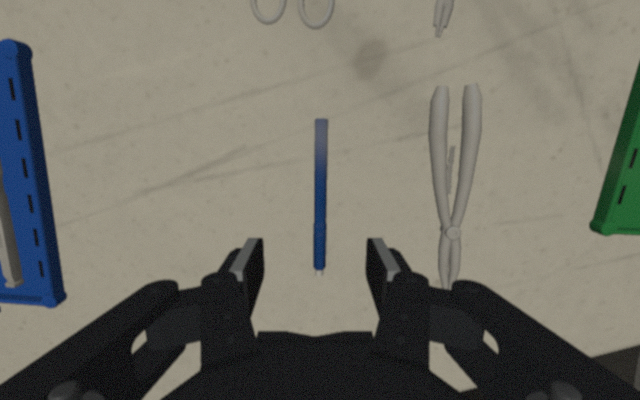

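The marker lies (321,119)-(320,274), centred between the fingers, with the steel rongeur clear at (440,190).

servo_tool(
  steps=[
    [1, 2, 30, 0.5],
    [1, 2, 60, 0.5],
    [1, 2, 85, 0.5],
    [1, 2, 99, 0.5],
    [1, 2, 99, 0.5],
    [1, 2, 99, 0.5],
  ],
)

```text
t: 12.37
tcp_pos: [0.4651, -0.0489, 0.0208]
tcp_rot: [[0.997, -0.075, -0.002], [-0.075, -0.997, 0.001], [-0.002, -0.001, -1.0]]
wrist_force: [-0.1, 0.1, 0.5]
width: 0.604
finger_force: 0.0
```

servo_tool(
  steps=[
    [0, 0, 0, 0],
    [0, 0, 0, 0],
    [0, 0, 0, 0],
    [0, 0, 0, 0],
    [0, 0, 0, 0],
    [0, 0, 0, 0],
    [0, 0, 0, 0],
    [0, 0, 0, 0],
  ],
  fingers=1,
)

```text
t: 13.03
tcp_pos: [0.4665, -0.0508, 0.0224]
tcp_rot: [[0.997, -0.078, 0.002], [-0.078, -0.997, -0.0], [0.002, 0.0, -1.0]]
wrist_force: [-0.7, 0.6, 7.2]
width: 0.07
finger_force: 53.2
```

servo_tool(
  steps=[
    [0, 0, -25, 0],
    [0, 0, -60, 0],
    [0, 0, -90, 0],
    [0, 0, -90, 0],
    [0, 0, -90, 0],
  ],
)

```text
t: 13.45
tcp_pos: [0.4671, -0.0513, 0.1134]
tcp_rot: [[0.997, -0.078, 0.005], [-0.078, -0.997, -0.001], [0.005, 0.001, -1.0]]
wrist_force: [-0.7, 0.1, -0.4]
width: 0.069
finger_force: 51.1
```

```bash
python3 -c "
from h import *
go(.5225,-.331,.11,-6)"
```

```text
t 13.45 q [ 0.39 -1.8 ] yaw -4.5 ROW [ 77. 274.   4.] 1.5
```

servo_tool(
  steps=[
    [77, 274, 0, 1.5],
    [77, 274, 0, 1.5],
    [77, 274, 0, 1.5],
    [77, 274, 0, 1.5],
    [77, 274, 0, 1.5],
    [77, 274, 0, 1.5],
    [77, 274, 0, 1.5],
    [77, 274, 0, 1.5],
    [77, 274, 0, 1.5],
    [77, 274, 0, 1.5],
  ],
)

```text
t: 14.28
tcp_pos: [0.52, -0.3288, 0.1097]
tcp_rot: [[0.995, -0.104, -0.002], [-0.104, -0.995, 0.002], [-0.002, -0.002, -1.0]]
wrist_force: [-0.6, 0.8, -0.3]
width: 0.072
finger_force: 51.1
```

```bash
python3 -c "
from h import *
go(.5225,-.331,.05,-6)
look('w7')"
```

```text
t 14.28 q [ 0.75 -1.33] yaw -6.0 ROW [ 3.  2. 60.] 0.0
```

View pics/w7.png

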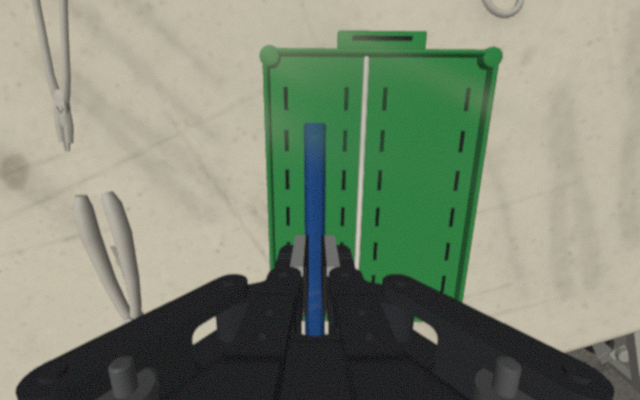

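The marker is held straight at (315,125)-(315,335), over the narrow lane. The tray's far corners are at (266,52) and (497,52).

Run:
```python
from h import *
s,f=pickle.load(open('w7.pkl','rb'))
P=ray(f,[(264,50),(500,52),(366,57),(358,268)],.011,s);d=P[2]-P[3];print(P.round(4).tolist(),"w",np.linalg.norm(P[0]-P[1]),"div yaw",np.degrees(np.arctan2(d[1],d[0])))
a=np.radians(-6);u=np.array([np.cos(a),np.sin(a)]);v=np.array([-u[1],u[0]])
c=(P[0,:2]+P[1,:2])/2-.107*u;print("centre",c,"wide",c-.035*v,"narrow",c+.044*v)
n=c+.044*v;go(n[0],n[1],.027,-6)
```

```text
[[0.6342, -0.305, 0.011], [0.6163, -0.4648, 0.011], [0.6227, -0.3738, 0.011], [0.4644, -0.3579, 0.011]] w 0.16080762873049081 div yaw -5.739370888680602
centre [ 0.51886837 -0.37371683] wide [ 0.51520987 -0.40852509] narrow [ 0.52346762 -0.32995786]
t 14.33 q [ 0.75 -1.33] yaw -5.9 ROW [ 3.  2. 83.] 0.1
```

servo_tool(
  steps=[
    [2, 1, 30, 0],
    [2, 1, 60, 0],
    [2, 1, 78, 0],
    [2, 1, 83, 0],
    [2, 1, 83, 0],
    [2, 1, 83, 0],
  ],
)

```text
t: 14.83
tcp_pos: [0.5231, -0.329, 0.0283]
tcp_rot: [[0.995, -0.101, -0.0], [-0.101, -0.995, 0.001], [-0.001, -0.001, -1.0]]
wrist_force: [0.8, -0.3, 0.7]
width: 0.073
finger_force: 51.1
```

servo_tool(
  steps=[
    [0, 0, 0, 0],
    [0, 0, 0, 0],
    [0, 0, 0, 0],
    [0, 0, 0, 0],
    [0, 0, -15, 0],
    [0, 0, -50, 0],
    [0, 0, -90, 0],
    [0, 0, -120, 0],
    [0, 0, -120, 0],
    [0, 0, -120, 0],
  ],
  fingers=0.78,
)

```text
t: 15.67
tcp_pos: [0.5247, -0.3323, 0.1522]
tcp_rot: [[0.995, -0.104, 0.005], [-0.104, -0.995, -0.004], [0.006, 0.003, -1.0]]
wrist_force: [0.2, -0.2, -0.1]
width: 0.223
finger_force: 0.0
```

```bash
python3 -c "
from h import *
go(.647,-.154,.12,-9)
look('w8')"
```

```text
t 15.67 q [ 0.76 -1.32] yaw -6.0 ROW [ 103. -190.   32.] 3.0
```

View pics/w8.png

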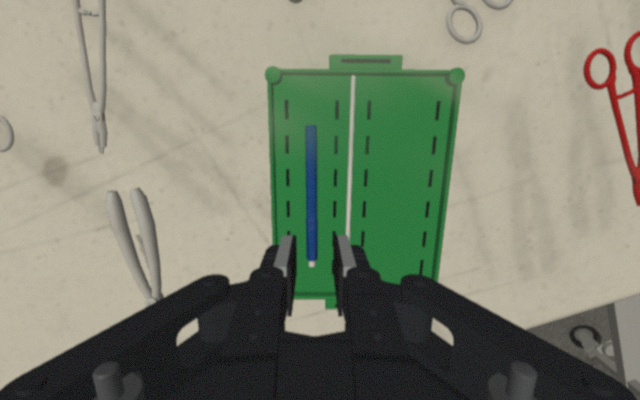

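The marker lies in the narrow lane at (311,125)-(312,265). I'll move above the needle holder.

servo_tool(
  steps=[
    [103, -190, 2, 3],
    [103, -190, 2, 3],
    [103, -190, 2, 3],
    [103, -190, 2, 3],
    [103, -190, 2, 3],
    [103, -190, 2, 3],
    [103, -190, 2, 3],
    [103, -190, 2, 3],
    [103, -190, 2, 3],
  ],
  fingers=0.3,
)

```text
t: 16.47
tcp_pos: [0.6434, -0.1545, 0.145]
tcp_rot: [[0.988, -0.157, -0.003], [-0.157, -0.988, -0.001], [-0.003, 0.001, -1.0]]
wrist_force: [-1.0, -0.4, -0.4]
width: 0.702
finger_force: 0.0
```

```bash
python3 -c "
from h import *
go(.647,-.154,.12,-9)
look('w9')"
```

```text
t 16.47 q [ 0.42 -1.71] yaw -9.0 ROW [ 3. -1. 25.] -0.0
```

View pics/w9.png

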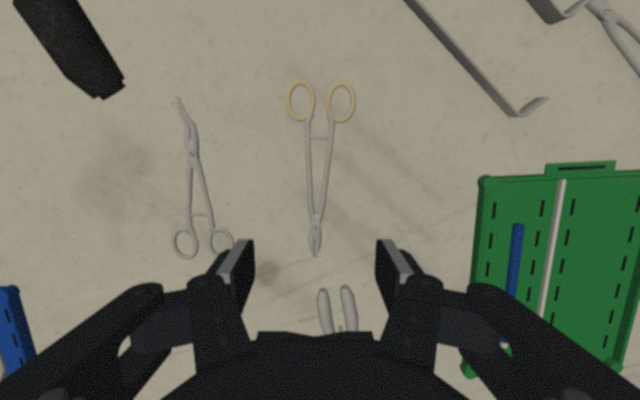

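The needle holder has its rings at (300,101) and (342,101) and its tip at (315,255). The plain forceps' near ring is at (232,240), so I'll narrow the fingers before going down.

Run:
```python
from h import *
s,f=pickle.load(open('w9.pkl','rb'))
P=ray(f,[(322,80),(315,255),(232,240)],.003,s);d=P[0]-P[1];m=P[:2].mean(0);L=np.linalg.norm(d);g=m-.015*d/L
y=np.degrees(np.arctan2(d[1],d[0]));print(P.round(4).tolist(),m,L,y,g);go(g[0],g[1],.02,y)
```

```text
[[0.7386, -0.1752, 0.003], [0.5831, -0.1448, 0.003], [0.6109, -0.0689, 0.003]] [ 0.6608412  -0.15998808  0.003     ] 0.15846562714753562 -11.078570228813408 [ 0.64612073 -0.15710576  0.003     ]
t 16.52 q [ 0.42 -1.71] yaw -9.1 ROW [  3.   1. 125.] 2.0
```

servo_tool(
  steps=[
    [2, 1, 30, 1],
    [2, 1, 60, 1],
    [2, 1, 85, 1],
    [2, 1, 105, 1],
    [2, 1, 105, 1],
    [2, 1, 105, 1],
  ],
  fingers=0.5,
)

```text
t: 17.02
tcp_pos: [0.645, -0.1558, 0.0402]
tcp_rot: [[0.985, -0.175, -0.003], [-0.175, -0.985, 0.0], [-0.003, 0.001, -1.0]]
wrist_force: [0.1, -0.3, 0.2]
width: 0.5
finger_force: 0.0
```

```bash
python3 -c "
from h import *
go(.646,-.157,.0195,-10)"
```

```text
t 17.02 q [ 0.4  -1.76] yaw -10.1 ROW [ 1.  1. 21.] -0.1
```

servo_tool(
  steps=[
    [1, 1, 10, 0],
    [1, 1, 18, 0],
    [1, 1, 21, 0],
    [1, 1, 21, 0],
    [1, 1, 21, 0],
  ],
)

```text
t: 17.43
tcp_pos: [0.6478, -0.1553, 0.0205]
tcp_rot: [[0.985, -0.173, 0.0], [-0.173, -0.985, -0.0], [0.0, 0.0, -1.0]]
wrist_force: [0.2, -0.1, 0.0]
width: 0.497
finger_force: 0.0
```

servo_tool(
  steps=[
    [0, 0, 0, 0],
    [0, 0, 0, 0],
    [0, 0, 0, 0],
    [0, 0, 0, 0],
    [0, 0, 0, 0],
    [0, 0, 0, 0],
    [0, 0, 0, 0],
    [0, 0, 0, 0],
  ],
  fingers=1,
)

```text
t: 18.1
tcp_pos: [0.6494, -0.1553, 0.0224]
tcp_rot: [[0.985, -0.173, 0.003], [-0.173, -0.985, -0.001], [0.004, 0.0, -1.0]]
wrist_force: [-0.6, 0.7, 6.7]
width: -0.002
finger_force: 3.5
```

servo_tool(
  steps=[
    [0, 0, -15, 0],
    [0, 0, -40, 0],
    [0, 0, -80, 0],
    [0, 0, -80, 0],
    [0, 0, -80, 0],
  ],
)

```text
t: 18.52
tcp_pos: [0.6504, -0.1557, 0.1048]
tcp_rot: [[0.985, -0.173, 0.007], [-0.173, -0.985, -0.002], [0.007, 0.0, -1.0]]
wrist_force: [0.7, 0.2, -0.3]
width: 0.001
finger_force: 0.0
```

```bash
python3 -c "
from h import *
look('w10')
go(.5003,-.407,.1,-6)"
```

```text
t 18.57 q [ 0.41 -1.74] yaw -10.0 ROW [-103.  273.    2.] -4.0
```

View pics/w10.png

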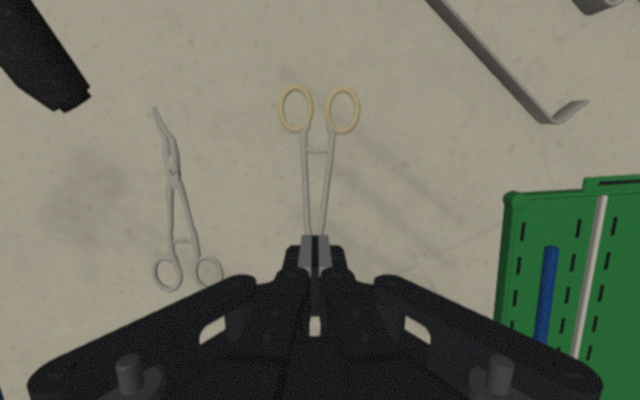

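The grasp missed. The needle holder still lies with its rings at (295,108) and (342,110), so the tips slid over its shanks. I'll measure it again and grip about 4 mm lower.

servo_tool(
  steps=[
    [0, 0, 0, 0],
    [0, 0, 0, 0],
    [0, 0, 0, 0],
    [0, 0, 0, 0],
  ],
  fingers=0.55,
)

```text
t: 18.9
tcp_pos: [0.6469, -0.1551, 0.0991]
tcp_rot: [[0.985, -0.173, -0.002], [-0.173, -0.985, 0.001], [-0.002, -0.0, -1.0]]
wrist_force: [0.1, -0.2, 0.6]
width: 0.447
finger_force: 0.0
```

Run:
```python
from h import *
s,f=pickle.load(open('w10.pkl','rb'))
P=ray(f,[(318.5,85),(318.5,109),(314.5,232)],.003,s);d=P[0]-P[2];y=np.degrees(np.arctan2(d[1],d[0]))
print(P.round(4).tolist(),y,"grip",P[0]-.095*d/np.linalg.norm(d));go(.646,-.157,.018,-11)
```

```text
[[0.7388, -0.1732, 0.003], [0.7227, -0.1705, 0.003], [0.6299, -0.1513, 0.003]] -11.375513869751902 grip [ 0.64571451 -0.1544775   0.003     ]
t 18.9 q [ 0.41 -1.74] yaw -9.9 ROW [-0.  2. 81.] 1.1
```

servo_tool(
  steps=[
    [-1, 0, 35, 1],
    [-1, 0, 60, 1],
    [-1, 0, 76, 1],
    [-1, 0, 83, 1],
    [-1, 0, 83, 1],
    [-1, 0, 83, 1],
    [-1, 0, 83, 1],
  ],
)

```text
t: 19.48
tcp_pos: [0.6472, -0.155, 0.0176]
tcp_rot: [[0.982, -0.19, 0.001], [-0.19, -0.982, 0.0], [0.001, -0.0, -1.0]]
wrist_force: [0.5, -0.3, 0.6]
width: 0.448
finger_force: 0.0
```

servo_tool(
  steps=[
    [0, 0, 0, 0],
    [0, 0, 0, 0],
    [0, 0, 0, 0],
    [0, 0, 0, 0],
    [0, 0, 0, 0],
    [0, 0, 0, 0],
    [0, 0, 0, 0],
    [0, 0, 0, 0],
  ],
  fingers=1,
)

```text
t: 20.15
tcp_pos: [0.6472, -0.1551, 0.0179]
tcp_rot: [[0.982, -0.19, 0.001], [-0.19, -0.982, -0.0], [0.001, -0.0, -1.0]]
wrist_force: [-0.7, 1.0, 5.0]
width: 0.175
finger_force: 58.6
```

servo_tool(
  steps=[
    [0, 0, -15, 0],
    [0, 0, -40, 0],
    [0, 0, -80, 0],
    [0, 0, -80, 0],
    [0, 0, -80, 0],
  ],
)

```text
t: 20.57
tcp_pos: [0.6488, -0.1557, 0.101]
tcp_rot: [[0.982, -0.19, 0.006], [-0.19, -0.982, -0.002], [0.006, 0.0, -1.0]]
wrist_force: [-0.1, -0.0, -0.4]
width: 0.177
finger_force: 58.3
```

```bash
python3 -c "
from h import *
go(.501,-.407,.1,-6)"
```

```text
t 20.57 q [ 0.41 -1.75] yaw -11.0 ROW [-97. 275.   1.] -5.0
```

servo_tool(
  steps=[
    [-97, 275, 0, -5],
    [-97, 275, 0, -5],
    [-97, 275, 0, -5],
    [-97, 275, 0, -5],
    [-97, 275, 0, -5],
    [-97, 275, 0, -5],
    [-97, 275, 0, -5],
    [-97, 275, 0, -5],
    [-97, 275, 0, -5],
    [-97, 275, 0, -5],
  ],
)

```text
t: 21.4
tcp_pos: [0.4982, -0.4062, 0.0963]
tcp_rot: [[0.994, -0.105, -0.001], [-0.105, -0.994, 0.002], [-0.002, -0.002, -1.0]]
wrist_force: [0.2, 0.8, -0.4]
width: 0.176
finger_force: 58.3
```

```bash
python3 -c "
from h import *
look('w11')
go(.501,-.407,.0225,-6)"
```

```text
t 21.45 q [ 0.87 -1.22] yaw -5.9 ROW [ 2.  2. 74.] 0.1
```

View pics/w11.png

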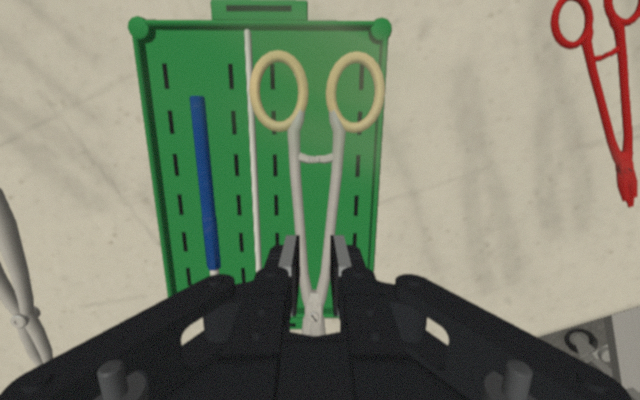

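The needle holder is held over the wide lane, its outer ring edges at (251,90) and (382,90) and the ring tops at row 51. I'll check the clearances.

Run:
```python
from h import *
s,f=pickle.load(open('w11.pkl','rb'))
c=np.array([.5187,-.3737]);a=np.radians(-5.9);u=np.array([np.cos(a),np.sin(a)]);v=np.array([-u[1],u[0]])
P=ray(f,[(251,90),(382,90),(317,51)],.081,s)[:,:2]
Q=ray(f,[(249,32),(257,235),(130,25),(387,25)],.01,s)[:,:2]
for X in (P,Q): print(np.c_[(X-c)@-u,(X-c)@-v].round(4).tolist())
print(s["tcp_pos"],status.get_state()["tcp_pos"])
```

```text
[[-0.0609, 0.0055], [-0.0608, 0.0635], [-0.0766, 0.0347]]
[[-0.1022, -0.008], [0.0354, -0.0099], [-0.1063, -0.083], [-0.106, 0.0793]]
[ 0.49822597 -0.40621092  0.09631999] [ 0.49936128 -0.40497678  0.09655063]
```

servo_tool(
  steps=[
    [1, 1, 30, 0],
    [1, 1, 55, 0],
    [1, 1, 68, 0],
    [1, 1, 74, 0],
    [1, 1, 74, 0],
    [1, 1, 74, 0],
    [1, 1, 74, 0],
  ],
)

```text
t: 22.03
tcp_pos: [0.5012, -0.4071, 0.0239]
tcp_rot: [[0.995, -0.102, 0.001], [-0.102, -0.995, -0.0], [0.001, 0.0, -1.0]]
wrist_force: [-0.2, -0.4, -0.8]
width: 0.178
finger_force: 58.7
```

servo_tool(
  steps=[
    [0, 0, 1.5, 0],
    [0, 0, 1.5, 0],
    [0, 0, 1.5, 0],
    [0, 0, 1.5, 0],
  ],
)

```text
t: 22.37
tcp_pos: [0.5002, -0.4079, 0.022]
tcp_rot: [[0.995, -0.104, 0.0], [-0.104, -0.995, -0.0], [0.0, 0.0, -1.0]]
wrist_force: [-0.2, -0.0, -0.0]
width: 0.172
finger_force: 58.8
```

servo_tool(
  steps=[
    [0, 0, 0, 0],
    [0, 0, 0, 0],
    [0, 0, 0, 0],
    [0, 0, 0, 0],
    [0, 0, -15, 0],
    [0, 0, -50, 0],
    [0, 0, -90, 0],
    [0, 0, -130, 0],
    [0, 0, -150, 0],
    [0, 0, -150, 0],
  ],
  fingers=0.6,
)

```text
t: 23.2
tcp_pos: [0.5036, -0.4101, 0.1799]
tcp_rot: [[0.995, -0.104, 0.009], [-0.104, -0.995, -0.008], [0.01, 0.007, -1.0]]
wrist_force: [0.6, -0.6, -0.1]
width: 0.399
finger_force: 0.0
```

```bash
python3 -c "
from h import *
s,f=look('w12')
t=vision.grab_frame('top')['color'];c=cv2.resize(t[140:265,165:410],None,fx=1.6,fy=1.6)
im=np.full((600,640,3),0,np.uint8);im[:400]=f['color'];im[400:600,:392]=c
cv2.imwrite('pics/fin.png',im[:,:,::-1])"
```

```text
(no output)
```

View pics/fin.png

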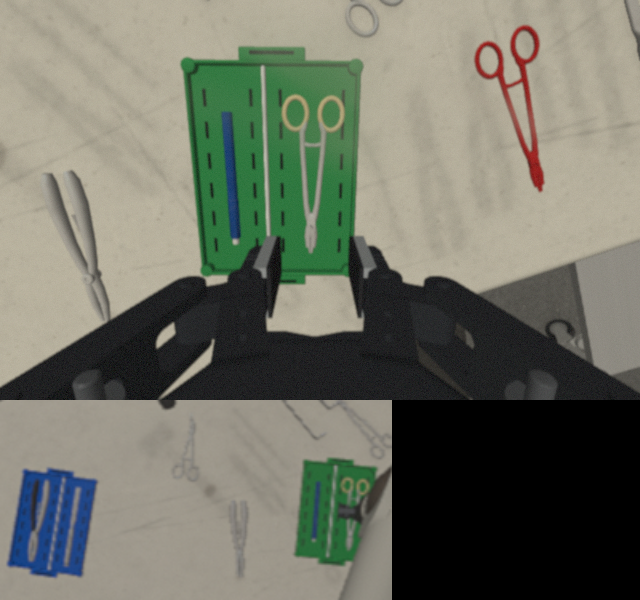

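The needle holder lies flat in the green wide lane, rings at (296,113) and (331,113) and tip at (311,250). The marker is in the narrow lane at (228,112)-(236,243), the blue kit is in place, and the decoys haven't moved. The arm is clear, so I'm handing in.

```bash
python3 -c "
from rig import robot
print(robot.hand_in())"
```

```text
the job is handed in; nothing more can be done
None
```

Both kits are made up and handed in at about 23 s: the blue one was finished first, each instrument lies in its proper lane, and the all-steel rongeur and plain forceps were left untouched.

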